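Shut the ring-blank drawer and have the lock's shackle ready at its hasp

ROBOT

A 6-joint arm with a two-finger parallel gripper is mounted at the origin on the work surface. World frame = base frame: x ahead of the robot, y to its left, z up, the work surface at z = 0. Lengths are in m, angles in rad, forces in N, time in s.
With the tool pointing down it reaches from about 0.4 to 0.825 m from the base axis. Payload 7 kg.
Tool frame: the origin (TCP) lies between the finger pads, 19 mm behind the fingertips; this is the grasp point; z points along the fingers, y is the line along which they close (so a half turn about z gives the same grasp; the last joint's range is limited). The gripper opens to 88 mm and grips with 3 to 60 N. Pads are 19 mm wide; open, the fingers measure 130 mm over their backs; the gripper's body (78 mm by 193 mm) begins 47 mm behind the grasp point.
Start: joints at [1.493, 0.359, 0.012, 0, -1.224, -0.288], TCP at [0.241, 0.63, 0.245] pointing down, gripper open.
Joint ranges: [-3.07, 3.07], [-1.43, 2.12], [-1.02, 1.25], [-3.03, 1.67], [-3.05, -0], [-3.03, 3.03]. Speed limits (rad/s): [2.39, 2.39, 3.01, 3.14, 3.14, 3.14].

INTERFACE

Orientations are given as [roll, pitch, yaw] about the fixed x, y, z axes, in that order (R = Rz(yaw) Ry(pitch) Rx(roll)).
In Python, from station import arm gives the robot as it stands.
- The arm moves only by the tool move_arm, never from a script. Its argument "rows" is a list of rows, each an object with "translation": the shift along the tool's x, y, z in cm, a list of three; "rot": the turn, a rotation vector about the tool's x, y, z in degrees, a list of three; "hand": the closure, from 0 (fully open) to 1 (shut). A call has 1 to 8 rows; each row is the pose to reach, as a shift and turn from the pose commanded when the call began, along the tool's axes at that moment; what a row does not reach only later rows make up. A row lasts 1/12 s, in which the tool goes at most 41.7 mm and 7.16 degrees, less where a joint would pass 70% of its speed; a pose out of reach is approached as far as the arm can. A call with a gripper value outside its range is refused whole. The fingers move at their own pace and stop on an object; "squeeze" is the grip in N (left out, the last holds). Time passes only in rows, so rows that repeat a pose let the fingers close. It gives the time, the measured TCP pose, the force, the opening and the grip force at its end, in the units of the state.
- arm.get_state(): the state, without advancing time (a new reading comes with each control period).
- arm.grab_frame(name): name is "side" or "top"; returns (picture, depth): 420x560x3 uint8, red, green, blue; 420x560 float32, m along the optical axis (not along the pixel's ray), 0 where there is no reading.
- arm.camera_params(name): a dict with "vfov" (degrees; the focal length in pixels is half the picture's height over the tangent of half this angle, whatever the lens; pixels are square), "cx", "cy" (the principal point, pixels), "k1" (the pictures are not rectified: a ray, as slopes to the right and down, at radius r is drawn at 1 + k1 r^2 times it, then the intrinsics apply), "position" and "orientation" of the camera in the world. Camera axes: x right, y down, z forward; pixel columns grow to the right and rows downward; lengths in m; the calibration is good to about 2 mm. A picture is of the moment at which its call begins. camera_params takes no time and is no camera call.
- arm.job_done(): hands the job in; it is judged then, once.
Trained networks look in the newest picture that a camera, given by its name, has taken for a name from the list of things; names that differ only in an ending like _2 or _b are one class to them, and where a whole thing is asked for, a point or a joint stands for the part that bears it (a point fixed in the world has none). Each returns a list of dicts, best first, with "p" (0 to 1); they miss things now and then, are a little off and sometimes report something else, mostly with a low value. They report only what shows in the picture. A call takes as long as a camera call.
- arm.search_frame(label, camera): "point" ([x, y, z] in m, in the coordinates of the camera as it stood for that picture, good to about 4 mm: the middle of the surface that is visible of it).
- arm.pinpoint(label, camera): "point" ([x, y, z] in m, in the coordinates of the camera as it stood for that picture, good to about 4 mm: a listed point, or the origin of a listed thing).
The state is a dict: "t": time; "q": joint angles; "qd": joint speeds; "joint_efforts": joint torques, N m; "eef_pos": TCP position; "ee_rot": TCP orientation; "force": force on the tool from outside, world axes, zero at the start; "moment": the same for the moment, N m; "width": finger opening in m; "gripper_force": force on a finger pad.
Only numpy, scipy, OpenCV 4.12 (cv2) and the standard library are available. Lean on these libraries where they do the work, as an engineer would, in place of code of your own. Each camera call takes 0.05 s, during which the arm holds its last target. There are 200 camera calls.

TASK

Put the yellow-lidded tin into the open drawer of the little wooden stock cabinet, let go of it and slide the drawer fully shut. Then turn the dial of the blue combination lock clockwise through its notches until its red pointer clicks in at the green mark, and pull the steel shackle straight up out of the lock. Finish while still holding the shackle: keep it still and upright, legs down, a few centimetres above the hasp on top of the cabinet with its two legs over the hasp's two holes (either way round), touching only the fingers, and leave the jar, the black block and the clamp stand where they are.

Things in the scene. Friction and masses are not known exactly. Their poses are not given: they have to be found in the camera images.
- tin: flat closed tin, aluminium with a yellow lid, 54 (its x) x 42 (its y) x 22 mm high, about 0.12 kg, loose on the bench; origin at the centre of its underside, z up. Grip it across its 42 mm width
- cab: wooden cabinet 190 (x, depth) x 180 (y) x 85 mm high with a single drawer, fixed to the bench; origin at the centre of its underside, +x to its back: its front looks along -x and the drawer slides out that way
- cab_drawer0 (a joint): how far the drawer is out, m: 0 fully shut (its own hard stop), starts 0.10 to 0.12, stop at 0.126. It runs with about 1 N of friction and stays where it is left
- cab_drawer0_handle (a point): middle of the drawer's brass bar handle (bar 11 mm thick, 90 mm long along y, 35 mm in front of the drawer's face, its centre about 47 mm above the bench); moves with the drawer; axes as the cabinet's
- drawer_floor (a point): centre of the drawer's inner floor (22 mm above the bench); moves with the drawer; axes as the cabinet's. The inside is 145 (x) x 138 mm (y), side walls 41 mm high. Out by q, the uncovered floor is x from -72 mm to q - 78 mm in this frame, just behind the drawer's front; the rest lies under the cabinet's top
- hasp (a point): centre of the top face of the hasp, a steel plate block 26 (x) x 80 mm (y) on the cabinet's top, 100 mm above the bench; axes as the cabinet's; its two black shackle holes (painted, not real openings) lie 22 mm either side along y
- lock: blue lock housing fixed to the bench, 156 x 88 x 45 mm high; origin at bench level under the dial's axis, z up; it reaches from -44 to +112 mm in x and 44 mm either side in y. The dial is on top at x = 0, the shackle stands at x = 72 mm. The green mark is on top, in +y from the dial's axis
- lock_dial (a joint): dial angle, rad, growing counter-clockwise from above: 0 = red pointer at the green mark, the only notch where the shackle comes free (within 0.12 rad); turn clockwise to reduce it. Notches every 0.524 rad (white ticks); spring detents of about 0.1 N m pull the let-go dial into the nearest notch. Starts two to four notches from the mark; stops at -0.6 and 2.9
- dial_grip (a point): on the dial's axis, 72 mm above the bench: a good place for the TCP (fingertips clear the dial's plate). The dial has a black grip bar 12 mm thick (dial x), 40 mm long (dial y), 51 to 75 mm above the bench, red at its pointer end (dial +y). The nearer shackle leg begins 45 mm from the axis: open the fingers no wider than about 45 mm here
- shackle: steel U, 0.18 kg, both legs in the lock: legs 9 mm thick, 44 mm apart along its x, 89 mm high overall, a straight 10 mm cross bar along x on top. Origin midway between the feet, at their underside, z up. In the lock its feet are 6 mm above the bench; a small toe on the -x leg keeps it locked until the dial is at the mark. 1 mm play in the holes; clear of the lock after a 39 mm lift
- shackle_grip (a point): middle of the shackle's cross bar, 84 mm above the shackle's origin (90 mm above the bench when in the lock); grip across its 10 mm thickness, closing along the shackle's y
- jar: amber glass jar with white cap, 56 mm wide, 75 mm high, standing loose; bystander, leave alone; origin under its centre
- charcoal: black charcoal soldering block, 110 x 65 x 30 mm, loose; bystander, leave alone; origin under its centre
- third_hand: small clamp stand, dark round foot 64 mm wide, about 115 mm high, loose; bystander, leave alone; origin under the foot's centre

How it is judged:
On the way, in this order (a step that is already met when the one before it is completed fails the run):
1. the tin lies in the drawer, let go (x of tin in the frame of drawer_floor between -0.075 and 0.075 m and y of tin in the frame of drawer_floor between -0.07 and 0.07 m and z of tin in the frame of drawer_floor between -0.005 and 0.012 m and contact force between the fingers and tin below 0.1 N), for 0.2 s.
2. the drawer is fully shut (value of joint cab_drawer0 below 0.006 m), for 0.1 s.
3. the dial has clicked in at the green mark (value of joint lock_dial between -0.13 and 0.13 rad), for 0.2 s.
4. the shackle is out of the lock, held by the fingers (z of shackle in the frame of lock above 0.047 m and contact force between the fingers and shackle above 1 N), for 0.2 s.
At the end, for the whole second after the job is handed in: Drawer shut (8 mm), tin lying in it; dial at the mark (0.13 rad); fingers hold the shackle still and upright (0.2 rad), feet 5 to 80 mm above the hasp's top, not touching it, centred within 15 mm and legs in line with the holes within 0.25 rad, either way round; bystanders within 25 mm (all of step 3 and value of joint cab_drawer0 below 0.008 m and x of tin in the frame of drawer_floor between -0.075 and 0.075 m and y of tin in the frame of drawer_floor between -0.07 and 0.07 m and z of tin in the frame of drawer_floor between -0.005 and 0.012 m and horizontal distance between shackle and hasp below 0.015 m and z of shackle in the frame of hasp between 0.005 and 0.08 m and angle between the x axis of shackle and the y axis of hasp, either way round below 0.25 rad and angle between shackle's own z axis and vertical below 0.2 rad and linear speed of shackle below 0.03 m/s and contact force between the fingers and shackle above 1 N and contact force between cab and shackle below 0.1 N); the arm keeps its last pose, push and grip.
It fails at once if the jar is moved by more than 25 mm (distance of jar from where it was at the start of the episode above 0.025 m).
It fails at once if the charcoal block is moved by more than 25 mm (distance of charcoal from where it was at the start of the episode above 0.025 m).
It fails at once if the clamp stand is moved by more than 25 mm (distance of third_hand from where it was at the start of the episode above 0.025 m).
It also fails if it takes over 72 s, if anything falls off the work surface, if the arm or the gripper's body presses on something with over 40 N, if the wrist force passes 120 N, or if a joint passes its speed limit or range.

## Working session

There is one attempt and no reset: what is moved stays moved. The work goes in short steps, Python scripts to look and compute and a tool call to move; the robot and the scene stay as the last step left them, time stands still between calls to the robot, and variables do not carry over. Pictures are saved under pics/ and viewed, at most 10 in all, crops included, and the job is handed in when it is done.

Besides the shell and the picture viewer there is one more tool, called after "Call:" as a command line: name --argument value ..., lists and objects as JSON in quotes. move_arm: Moves the arm, as the interface text tells. Its arguments: {"type":"object","properties":{"rows":{"type":"array","items":{"type":"object","properties":{"translation":{"type":"array","items":{"type":"number"}},"rot":{"type":"array","items":{"type":"number"}},"hand":{"type":"number"}}}},"squeeze":{"type":"number"}},"required":["rows"]}

```bash
mkdir -p pics; ls; cat > h.py <<'E'
import numpy as np, cv2
from scipy.spatial.transform import Rotation as R
from station import arm
def camRT(n):
    c=arm.camera_params(n); o=np.array(c["orientation"],float)
    M=o if o.shape==(3,3) else (R.from_euler('xyz',o).as_matrix() if o.size==3 else None)
    return c,M,np.array(c["position"])
def w(n,p):
    c,M,t=camRT(n); return M@np.array(p)+t
def save(n,f):
    im,d=arm.grab_frame(n); cv2.imwrite(f"pics/{f}.png",im[:,:,::-1]); np.savez(f"pics/{f}.npz",im=im,d=d); return im,d
def project(n,P):
    c,M,t=camRT(n); q=(np.atleast_2d(P)-t)@M; s=q[:,:2]/q[:,2:]; r2=(s**2).sum(1,keepdims=True)
    f=210/np.tan(np.radians(c["vfov"])/2); return s*(1+c["k1"]*r2)*f+[c["cx"],c["cy"]]
def cloud(n,d):
    c,M,t=camRT(n); f=210/np.tan(np.radians(c["vfov"])/2)
    K=np.array([[f,0,c["cx"]],[0,f,c["cy"]],[0,0,1]]); v,u=np.mgrid[:d.shape[0],:d.shape[1]]
    uv=np.stack([u,v],-1).reshape(-1,1,2).astype(float)
    s=(uv-[c["cx"],c["cy"]])/f; x=s.copy()
    for _ in range(15): x=s/(1+c["k1"]*(x**2).sum(-1,keepdims=True))
    x=x.reshape(*d.shape,2); P=np.dstack([x*d[...,None],d])
    return P@M.T+t
def tool(target,yaw=None):
    s=arm.get_state(); print("pos",np.round(s["eef_pos"],4),"rot",np.round(s["ee_rot"],3))
    Rm=R.from_euler('xyz',s["ee_rot"]); print("shift cm",np.round(Rm.inv().apply(np.array(target)-s["eef_pos"])*100,2))
E
python3 - <<'E'
from h import *
print(arm.camera_params("side"),arm.camera_params("top"),arm.get_state())
for n in("side","top"):
    save(n,n+"0")
    for l in ["tin","cab","cab_drawer0_handle","drawer_floor","hasp","lock","dial_grip","shackle_grip","shackle","jar","charcoal","third_hand"]:
        r=arm.pinpoint(l,n); print(n,l,[(np.round(w(n,x["point"]),3).tolist(),round(x["p"],2)) for x in r[:2]])
E
```

```text
pics
{'vfov': 46.00898001751851, 'cx': 283.0548422004254, 'cy': 206.58578265308006, 'k1': -0.08610746288069056, 'position': array([ 0.07221137, -0.95732768,  0.85931513]), 'orientation': array([-2.1948953 , -0.02053037, -0.497173  ])} {'vfov': 46.26107043382059, 'cx': 279.4330975750517, 'cy': 203.40337491470396, 'k1': -0.15957224722353588, 'position': array([0.40775656, 0.00287982, 1.47317946]), 'orientation': array([-3.02090735,  0.00723128, -1.54030977])} {'t': 0.0, 'q': array([ 1.49310745e+00,  3.59350540e-01,  1.10767768e-02, -3.42538072e-04,
       -1.22413880e+00, -2.88099846e-01]), 'qd': array([ 0.00119392,  0.00140189, -0.0011366 , -0.00029979, -0.00054215,
       -0.00011336]), 'joint_efforts': array([-2.44351533e-03, -5.82718885e+01,  2.93060392e+01,  6.99701026e+00,
        7.04320759e-03, -1.61723692e-04]), 'eef_pos': array([0.24129901, 0.62989893, 0.24445536]), 'ee_rot': array([ 3.13995153e+00, -1.50523601e-04, -3.65905241e-01]), 'force': array([-0.95910924, -0.05835493, -0.56676589]), 'moment': array([-0.02246429, -0.02911634,  0.02133278]), 'gripper_force': 0.0, 'width
[... 412 characters left out ...]
 -0.224, 0.005], 0.63)]
side jar []
side charcoal [([0.489, -0.461, 0.006], 0.75)]
side third_hand [([0.481, 0.484, 0.002], 0.8)]
top tin [([0.455, 0.002, -0.004], 0.68)]
top cab [([0.663, 0.266, -0.004], 0.98)]
top cab_drawer0_handle [([0.42, 0.224, 0.046], 0.67), ([0.488, -0.242, 0.074], 0.64)]
top drawer_floor [([0.55, 0.246, 0.021], 0.81)]
top hasp [([0.617, 0.254, 0.105], 0.83)]
top lock [([0.454, 0.002, -0.0], 0.28)]
top dial_grip [([0.487, -0.238, 0.073], 0.56)]
top shackle_grip [([0.554, -0.22, 0.095], 0.55)]
top shackle [([0.557, -0.223, 0.013], 0.5)]
top jar [([0.735, 0.011, 0.004], 0.58)]
top charcoal [([0.487, -0.456, 0.002], 0.94)]
top third_hand [([0.475, 0.488, -0.003], 0.71)]
```

View pics/top0.png

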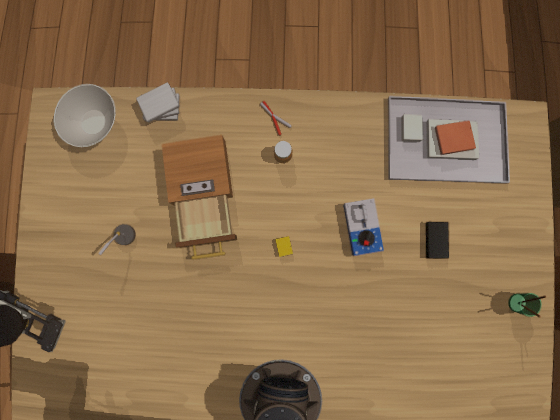

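View pics/side0.png

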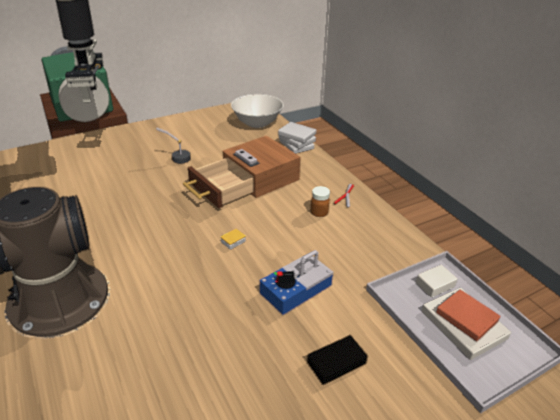

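```bash
python3 - <<'E'
from h import *
for n in("top","side"):
    z=np.load(f"pics/{n}0.npz"); im,d=z["im"],z["d"]; P=cloud(n,d); hsv=cv2.cvtColor(im,cv2.COLOR_RGB2HSV)
    X,Y,Z=P[...,0],P[...,1],P[...,2]
    def rep(name,m):
        m=m&(d>0)
        q=P[m][:,:2].astype(np.float32)
        if len(q)<5: print(n,name,len(q));return
        print(n,name,len(q),"c",np.round(P[m].mean(0),4),"rect",np.round(cv2.minAreaRect(q)[0],4),np.round(cv2.minAreaRect(q)[1],4),round(cv2.minAreaRect(q)[2],1))
    H,S,V=hsv[...,0],hsv[...,1],hsv[...,2]
    near=lambda x,y,r:(abs(X-x)<r)&(abs(Y-y)<r)
    rep("tin",near(.455,0,.06)&(Z>.015)&(Z<.03))
    rep("cabtop",near(.66,.26,.16)&(Z>.078)&(Z<.092))
    rep("hasp",near(.615,.255,.06)&(Z>.095)&(Z<.11))
    rep("handle",near(.425,.222,.06)&(Z>.035)&(Z<.06)&(X<.44))
    rep("locktop",near(.52,-.23,.12)&(Z>.04)&(Z<.049))
    rep("bar",near(.487,-.238,.03)&(Z>.066)&(Z<.08))
    rep("redpt",near(.487,-.238,.045)&((H<8)|(H>172))&(S>140)&(V>80))
    rep("green",near(.487,-.238,.06)&(H>40)&(H<85)&(S>100)&(V>60))
    rep("shbar",near(.557,-.224,.05)&(Z>.082)&(Z<.1))
E
```

```text
top tin 252 c [0.4569 0.0024 0.0216] rect [0.4572 0.0024] [0.0542 0.0416] 14.3
top cabtop 3347 c [0.675  0.2656 0.0844] rect [0.6723 0.2662] [0.1778 0.1816] 10.6
top hasp 239 c [0.615  0.2547 0.0996] rect [0.6154 0.2549] [0.0273 0.0789] 10.6
top handle 146 c [0.4236 0.2233 0.0503] rect [0.425  0.2209] [0.0291 0.0933] 0.4
top locktop 1156 c [ 0.5208 -0.2296  0.0447] rect [ 0.5196 -0.2301] [0.1569 0.0874] 11.6
top bar 61 c [ 0.4854 -0.2347  0.0742] rect [ 0.4855 -0.2351] [0.0127 0.0411] 71.1
top redpt 22 c [ 0.4727 -0.2328  0.0719] rect [ 0.4736 -0.2352] [0.0118 0.0197] 1.0
top green 14 c [ 0.4798 -0.2034  0.0446] rect [ 0.4798 -0.2032] [0.006  0.0149] 1.8
top shbar 53 c [ 0.5573 -0.2229  0.0918] rect [ 0.5568 -0.2234] [0.05   0.0088] 9.1
side tin 236 c [ 0.458  -0.0018  0.0212] rect [0.4587 0.0006] [0.0563 0.0459] 14.3
side cabtop 1575 c [0.6752 0.255  0.0849] rect [0.6744 0.2645] [0.1801 0.1911] 9.7
side hasp 132 c [0.6166 0.2495 0.0998] rect [0.6179 0.2511] [0.0274 0.0816] 9.8
side handle 107 c [0.4258 0.2201 0.0501] rect [0.4257 0.2189] [0.0285 0.1   ] 0.0
side locktop 1371 c [ 0.5183 -0.2385  0.0446] rect [ 0.5213 -0.2313] [0.1581 0.0925] 11.4
side bar 105 c [ 0.4868 -0.2397  0.0729] rect [ 0.4877 -0.238 ] [0.0167 0.0398] 71.7
side redpt 22 c [ 0.4743 -0.2321  0.0702] rect [ 0.4802 -0.22  ] [0.0458 0.0135] 61.8
side green 7 c [ 0.4797 -0.2012  0.0463] rect [ 0.4799 -0.2013] [0.0032 0.0069] 7.0
side shbar 87 c [ 0.5562 -0.2268  0.0913] rect [ 0.5591 -0.2248] [0.0528 0.0122] 9.2
```

The top view shows the tin at (284,246), the drawer open at (203,220), the lock dial at (367,240) with the red pointer to its lower side, the shackle at (360,213), the jar at (283,152), the block at (437,240) and the clamp stand at (123,235). The side view agrees with this. Pointer direction is about 161° and the green mark about 101.5°, so the dial needs two notches (60°).

```bash
cat >> h.py <<'E'
def plan(x,y,z,yaw):
    s=arm.get_state(); Rc=R.from_euler('xyz',s["ee_rot"]); Rt=R.from_euler('xyz',[np.pi,0,np.radians(yaw)])
    print("t",round(s["t"],2),"pos",np.round(s["eef_pos"],4),"rot",np.round(np.degrees(s["ee_rot"]),2),"w",round(s["width"],4),"gf",s["gripper_force"],"F",np.round(s["force"],1),"q6",round(s["q"][5],2))
    d=np.array([x,y,z])-s["eef_pos"]
    print("shift",np.round(Rc.inv().apply(d)*100,2),"rot",np.round((Rc.inv()*Rt).as_rotvec(degrees=True),2))
E
python3 -c "
from h import *
plan(.4575,.0015,.15,14.3)"
```

```text
t 1.3 pos [0.2414 0.6303 0.2454] rot [180.     0.   -20.96] w 0.0877 gf 0.0 F [ 0.5 -0.7  0.2] q6 -0.29
shift [42.67 50.99  9.54] rot [  0.     0.   -35.26]
```

Call:
move_arm --rows '[{"translation": [42.7,51,9.5],"rot": [0,0,-35.3],"hand": 0.2},{"translation": [42.7,51,9.5],"rot": [0,0,-35.3],"hand": 0.2},{"translation": [42.7,51,9.5],"rot": [0,0,-35.3],"hand": 0.2},{"translation": [42.7,51,9.5],"rot": [0,0,-35.3],"hand": 0.2},{"translation": [42.7,51,9.5],"rot": [0,0,-35.3],"hand": 0.2},{"translation": [42.7,51,9.5],"rot": [0,0,-35.3],"hand": 0.2},{"translation": [42.7,51,9.5],"rot": [0,0,-35.3],"hand": 0.2},{"translation": [42.7,51,9.5],"rot": [0,0,-35.3],"hand": 0.2}]'

```text
t: 1.97
eef_pos: [0.349, 0.3164, 0.1983]
ee_rot: [-3.141, -0.001, 0.251]
force: [0.9, 0.3, -0.2]
width: 0.0701
gripper_force: 0.0
```

```bash
python3 -c "
from h import *
plan(.4575,.0015,.15,14.3)"
```

```text
t 1.97 pos [0.349  0.3164 0.1983] rot [-1.7996e+02 -3.0000e-02  1.4370e+01] w 0.0701 gf 0.0 F [ 0.9  0.3 -0.2] q6 0.67
shift [ 2.69 33.2   4.81] rot [-0.04 -0.03  0.07]
```

Call:
move_arm --rows '[{"translation": [2.7,33.2,4.8],"rot": [0,0,0],"hand": 0.2},{"translation": [2.7,33.2,4.8],"rot": [0,0,0],"hand": 0.2},{"translation": [2.7,33.2,4.8],"rot": [0,0,0],"hand": 0.2},{"translation": [2.7,33.2,4.8],"rot": [0,0,0],"hand": 0.2},{"translation": [2.7,33.2,4.8],"rot": [0,0,0],"hand": 0.2},{"translation": [2.7,33.2,4.8],"rot": [0,0,0],"hand": 0.2},{"translation": [2.7,33.2,4.8],"rot": [0,0,0],"hand": 0.2},{"translation": [2.7,33.2,4.8],"rot": [0,0,0],"hand": 0.2}]'

```text
t: 2.63
eef_pos: [0.4566, 0.0044, 0.151]
ee_rot: [-3.141, -0.002, 0.251]
force: [1.2, 0.4, 0.8]
width: 0.0703
gripper_force: 0.0
```

Call:
move_arm --rows '[{"translation": [0,0,0],"rot": [0,0,0],"hand": 0.2},{"translation": [0,0,0],"rot": [0,0,0],"hand": 0.2}]'

```text
t: 2.8
eef_pos: [0.4562, 0.0038, 0.1503]
ee_rot: [3.141, 0.001, 0.245]
force: [0.1, 0.2, 0.0]
width: 0.0701
gripper_force: 0.0
```

```bash
python3 -c "
from h import *
plan(.4575,.0015,.022,14.3)"
```

```text
t 2.8 pos [0.4562 0.0038 0.1503] rot [1.7999e+02 5.0000e-02 1.4030e+01] w 0.0701 gf 0.0 F [0.1 0.2 0. ] q6 1.37
shift [ 0.09  0.26 12.83] rot [ 0.01  0.05 -0.27]
```

Call:
move_arm --rows '[{"translation": [0.1,0.25,4],"rot": [0,0,0],"hand": 0.2},{"translation": [0.1,0.25,8],"rot": [0,0,0],"hand": 0.2},{"translation": [0.1,0.25,10.5],"rot": [0,0,0],"hand": 0.2},{"translation": [0.1,0.25,12.8],"rot": [0,0,0],"hand": 0.2},{"translation": [0.1,0.25,12.8],"rot": [0,0,0],"hand": 0.2},{"translation": [0.1,0.25,12.8],"rot": [0,0,0],"hand": 0.7},{"translation": [0.1,0.25,12.8],"rot": [0,0,0],"hand": 0.7},{"translation": [0.1,0.25,12.8],"rot": [0,0,0],"hand": 0.7}]' --squeeze 20

```text
t: 3.47
eef_pos: [0.4581, 0.0051, 0.0233]
ee_rot: [-3.141, -0.001, 0.252]
force: [-0.1, -0.2, -0.2]
width: 0.0553
gripper_force: 0.0
```

Call:
move_arm --rows '[{"translation": [0,0,0],"rot": [0,0,0],"hand": 0.7},{"translation": [0,0,0],"rot": [0,0,0],"hand": 0.7},{"translation": [0,0,0],"rot": [0,0,0],"hand": 0.7}]'

```text
t: 3.72
eef_pos: [0.458, 0.0044, 0.0233]
ee_rot: [-3.141, -0.001, 0.25]
force: [-2.2, 2.6, 4.8]
width: 0.0415
gripper_force: 20.0
```

```bash
python3 -c "
from h import *
plan(.5215,.238,.13,10.5); print(arm.get_state()['q'])"
```

```text
t 3.72 pos [0.458  0.0044 0.0233] rot [-1.7998e+02 -7.0000e-02  1.4350e+01] w 0.0415 gf 20.000234618782997 F [-2.2  2.6  4.8] q6 1.38
shift [ 11.95 -21.06 -10.65] rot [-0.02 -0.07  3.85]
[ 4.41715947e-01  2.86676922e-01 -7.26265354e-01 -1.19940745e-04
 -5.56617210e-01  1.37964476e+00]
```

Call:
move_arm --rows '[{"translation": [0,0,-4],"rot": [0,0,0],"hand": 0.7},{"translation": [0,0,-8],"rot": [0,0,0],"hand": 0.7},{"translation": [2,-3,-10.6],"rot": [0,0,1],"hand": 0.7},{"translation": [12,-21,-10.6],"rot": [0,0,3.85],"hand": 0.7},{"translation": [12,-21,-10.6],"rot": [0,0,3.85],"hand": 0.7},{"translation": [12,-21,-10.6],"rot": [0,0,3.85],"hand": 0.7},{"translation": [12,-21,-10.6],"rot": [0,0,3.85],"hand": 0.7},{"translation": [12,-21,-10.6],"rot": [0,0,3.85],"hand": 0.7}]'

```text
t: 4.38
eef_pos: [0.5218, 0.2391, 0.1289]
ee_rot: [-3.141, -0.0, 0.183]
force: [1.0, -0.8, -1.7]
width: 0.042
gripper_force: 20.0
```

Call:
move_arm --rows '[{"translation": [0,0,0],"rot": [0,0,0],"hand": 0.7},{"translation": [0,0,0],"rot": [0,0,0],"hand": 0.7}]'

```text
t: 4.55
eef_pos: [0.5219, 0.2392, 0.128]
ee_rot: [3.141, 0.001, 0.185]
force: [-0.0, -0.3, -1.6]
width: 0.0416
gripper_force: 20.0
```

```bash
python3 -c "
from h import *
plan(.5215,.238,.046,10.5)"
```

```text
t 4.55 pos [0.5219 0.2392 0.128 ] rot [1.7999e+02 4.0000e-02 1.0620e+01] w 0.0416 gf 19.999929517507553 F [-0.  -0.3 -1.6] q6 0.99
shift [-0.06  0.11  8.2 ] rot [0.01 0.04 0.12]
```

Call:
move_arm --rows '[{"translation": [0,0.1,3],"rot": [0,0,0],"hand": 0.7},{"translation": [0,0.1,5.5],"rot": [0,0,0],"hand": 0.7},{"translation": [0,0.1,7.2],"rot": [0,0,0],"hand": 0.7},{"translation": [0,0.1,8.1],"rot": [0,0,0],"hand": 0.7},{"translation": [0,0.1,8.1],"rot": [0,0,0],"hand": 0.7},{"translation": [0,0.1,8.1],"rot": [0,0,0],"hand": 0.35},{"translation": [0,0.1,8.1],"rot": [0,0,0],"hand": 0.35},{"translation": [0,0.1,8.1],"rot": [0,0,0],"hand": 0.35}]'

```text
t: 5.22
eef_pos: [0.5229, 0.2367, 0.0491]
ee_rot: [-3.14, -0.002, 0.183]
force: [0.3, 0.1, 1.0]
width: 0.0547
gripper_force: 0.0
```

Call:
move_arm --rows '[{"translation": [0,0,0],"rot": [0,0,0],"hand": 0.35},{"translation": [0,0,-2],"rot": [0,0,0],"hand": 0.35},{"translation": [0,0,-5],"rot": [0,0,0],"hand": 0.35},{"translation": [0,0,-9],"rot": [0,0,0],"hand": 0.35},{"translation": [0,0,-12],"rot": [0,0,0],"hand": 0.35},{"translation": [0,0,-12],"rot": [0,0,0],"hand": 0.35}]'

```text
t: 5.72
eef_pos: [0.5253, 0.2384, 0.1755]
ee_rot: [-3.137, -0.011, 0.184]
force: [0.9, 0.9, 0.3]
width: 0.0568
gripper_force: 0.0
```

```bash
python3 - <<'E'
from h import *
plan(.375,.2135,.17,10.5)
for n in("side","top"):
    save(n,n+"1")
    for l in ["tin","drawer_floor","cab_drawer0_handle"]:
        r=arm.pinpoint(l,n); print(n,l,[(np.round(w(n,x["point"]),3).tolist(),round(x["p"],2)) for x in r[:2]])
E
```

```text
t 5.72 pos [0.5253 0.2384 0.1755] rot [-179.73   -0.62   10.57] w 0.0568 gf 0.0 F [0.9 0.9 0.3] q6 0.99
shift [-15.24  -0.31   0.39] rot [-0.27 -0.62  0.07]
side tin [([0.523, 0.232, 0.02], 0.71)]
side drawer_floor [([0.554, 0.246, 0.024], 0.72), ([0.481, 0.484, 0.003], 0.34)]
side cab_drawer0_handle [([0.425, 0.224, 0.047], 0.74), ([0.668, 0.26, 0.001], 0.55)]
top tin [([0.518, 0.232, 0.018], 0.52)]
top drawer_floor [([0.488, -0.241, 0.002], 0.48)]
top cab_drawer0_handle [([0.421, 0.223, 0.044], 0.89)]
```

Call:
move_arm --rows '[{"translation": [-4,-0.1,0.4],"rot": [0,0,0],"hand": 0.8},{"translation": [-8,-0.2,0.4],"rot": [0,0,0],"hand": 0.8},{"translation": [-12,-0.3,0.4],"rot": [0,-0.6,0],"hand": 0.8},{"translation": [-15,-0.3,0.4],"rot": [0,-0.6,0],"hand": 0.8},{"translation": [-15,-0.3,0.4],"rot": [0,-0.6,0],"hand": 0.8},{"translation": [-15,-0.3,4],"rot": [0,-0.6,0],"hand": 0.8},{"translation": [-15,-0.3,7],"rot": [0,-0.6,0],"hand": 0.8},{"translation": [-15,-0.3,7],"rot": [0,-0.6,0],"hand": 0.8}]'

```text
t: 6.78
eef_pos: [0.3716, 0.2093, 0.0934]
ee_rot: [3.137, 0.017, 0.182]
force: [-1.2, -0.8, 0.4]
width: 0.0183
gripper_force: 0.0
```

```bash
python3 -c "
from h import *
plan(.378,.2135,.052,10.5)
c=np.array([.9833,.1822]);print(np.array([.4235,.2223])-.0165*c)"
```

```text
t 6.78 pos [0.3716 0.2093 0.0934] rot [179.72   0.97  10.44] w 0.0183 gf 0.0 F [-1.2 -0.8  0.4] q6 0.79
shift [ 0.77 -0.31  4.13] rot [ 0.28  0.97 -0.05]
[0.40727555 0.2192937 ]
```

Call:
move_arm --rows '[{"translation": [0.5,-0.3,2],"rot": [0,0.5,0],"hand": 0.8},{"translation": [0.5,-0.3,4.1],"rot": [0,0.9,0],"hand": 0.8},{"translation": [0.5,-0.3,4.1],"rot": [0,0.9,0],"hand": 0.8},{"translation": [0.5,-0.3,4.1],"rot": [0,0.9,0],"hand": 0.8}]'

```text
t: 7.12
eef_pos: [0.3779, 0.2152, 0.0568]
ee_rot: [3.139, -0.003, 0.183]
force: [0.5, 1.8, 1.1]
width: 0.0174
gripper_force: 0.0
```

```bash
python3 -c "
from h import *
plan(.378,.2135,.052,10.5)"
```

```text
t 7.12 pos [0.3779 0.2152 0.0568] rot [179.86  -0.18  10.51] w 0.0174 gf 0.0 F [0.5 1.8 1.1] q6 0.77
shift [-0.02  0.17  0.48] rot [ 0.14 -0.18  0.01]
```

Call:
move_arm --rows '[{"translation": [1.5,0.1,0.4],"rot": [0,0,0],"hand": 0.8},{"translation": [3,0.1,0.4],"rot": [0,0,0],"hand": 0.8},{"translation": [4.5,0.1,0.4],"rot": [0,0,0],"hand": 0.8},{"translation": [6,0.1,0.4],"rot": [0,0,0],"hand": 0.8},{"translation": [7.5,0.1,0.4],"rot": [0,0,0],"hand": 0.8},{"translation": [9,0.1,0.4],"rot": [0,0,0],"hand": 0.8},{"translation": [10.5,0.1,0.4],"rot": [0,0,0],"hand": 0.8},{"translation": [11.5,0.1,0.4],"rot": [0,0,0],"hand": 0.8}]'

```text
t: 7.78
eef_pos: [0.493, 0.2362, 0.0551]
ee_rot: [-3.141, -0.006, 0.183]
force: [-0.9, -1.5, 0.3]
width: 0.0174
gripper_force: 0.3
```

Call:
move_arm --rows '[{"translation": [0.5,0,0],"rot": [0,0,0],"hand": 0.8},{"translation": [1,0,0],"rot": [0,0,0],"hand": 0.8},{"translation": [1.3,0,0],"rot": [0,0,0],"hand": 0.8},{"translation": [1.6,0,0],"rot": [0,0,0],"hand": 0.8}]'

```text
t: 8.12
eef_pos: [0.507, 0.2386, 0.0537]
ee_rot: [-3.142, -0.005, 0.183]
force: [-0.3, -0.8, 0.3]
width: 0.0176
gripper_force: 0.6
```

```bash
python3 - <<'E'
from h import *
plan(.378,.2135,.052,10.5)
for n in("side","top"):
    save(n,n+"2")
    for l in ["cab_drawer0_handle"]:
        r=arm.pinpoint(l,n); print(n,l,[(np.round(w(n,x["point"]),3).tolist(),round(x["p"],2)) for x in r[:2]])
E
```

```text
t 8.12 pos [0.507  0.2386 0.0537] rot [-180.     -0.3    10.49] w 0.0176 gf 0.5959516949951649 F [-0.3 -0.8  0.3] q6 0.96
shift [-13.14   0.12   0.1 ] rot [-0.   -0.3  -0.01]
side cab_drawer0_handle [([0.525, 0.239, 0.048], 0.86)]
top cab_drawer0_handle [([0.523, 0.242, 0.049], 0.72)]
```

Call:
move_arm --rows '[{"translation": [0.4,0,0],"rot": [0,0,0],"hand": 0.8},{"translation": [0.7,0,0],"rot": [0,0,0],"hand": 0.8},{"translation": [1.0,0,0],"rot": [0,0,0],"hand": 0.8},{"translation": [1.0,0,0],"rot": [0,0,0],"hand": 0.8},{"translation": [1.0,0,0],"rot": [0,0,0],"hand": 0.8}]'

```text
t: 8.73
eef_pos: [0.5173, 0.2406, 0.0534]
ee_rot: [-3.141, -0.006, 0.183]
force: [0.3, 0.2, 0.1]
width: 0.0177
gripper_force: 0.0
```

Call:
move_arm --rows '[{"translation": [0.3,0,0],"rot": [0,0,0],"hand": 0.8},{"translation": [0.6,0,0],"rot": [0,0,0],"hand": 0.8},{"translation": [0.6,0,0],"rot": [0,0,0],"hand": 0.8},{"translation": [0.6,0,0],"rot": [0,0,0],"hand": 0.8}]'

```text
t: 9.07
eef_pos: [0.5203, 0.2405, 0.0528]
ee_rot: [3.14, -0.0, 0.182]
force: [-11.4, 1.4, 6.1]
width: 0.0173
gripper_force: 5.6
```

```bash
python3 - <<'E'
from h import *
plan(.378,.2135,.052,10.5)
for n in("side","top"):
    im,d=save(n,n+"3"); r=arm.pinpoint("cab_drawer0_handle",n); print(n,[(np.round(w(n,x["point"]),3).tolist(),round(x["p"],2)) for x in r[:2]])
a,b=[cv2.resize(cv2.imread(f"pics/{n}3.png")[s],(400,400),interpolation=cv2.INTER_CUBIC) for n,s in(("top",np.s_[120:280,130:290]),("side",np.s_[100:260,160:320]))]
cv2.imwrite("pics/c3.png",np.hstack([a,b]))
E
```

```text
t 9.07 pos [0.5203 0.2405 0.0528] rot [ 1.7993e+02 -2.0000e-02  1.0430e+01] w 0.0173 gf 5.640047527849674 F [-11.4   1.4   6.1] q6 0.98
shift [-14.48   0.08   0.08] rot [ 0.07 -0.02 -0.07]
side [([0.539, 0.243, 0.048], 0.81)]
top [([0.537, 0.241, 0.046], 0.74)]
```

View pics/c3.png

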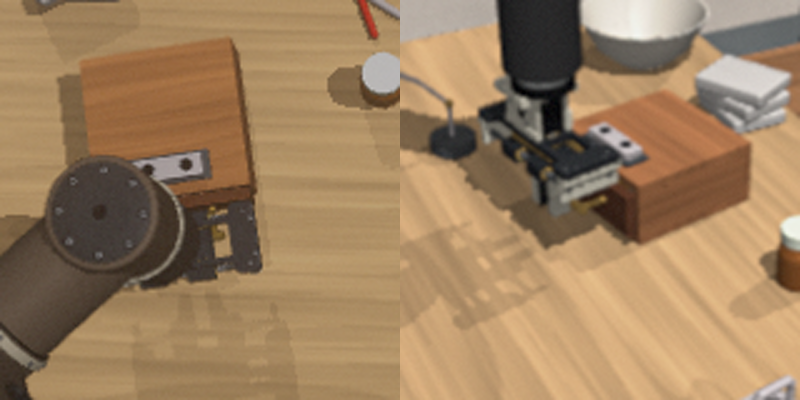

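The gripper is pressing the handle and the drawer front is flush with the cabinet; the 11 N reaction fits the hard stop. Backing off and going to the dial.

Call:
move_arm --rows '[{"translation": [-1.5,0,0],"rot": [0,0,0],"hand": 0.8},{"translation": [-3,0,0],"rot": [0,0,0],"hand": 0.8},{"translation": [-3.5,0,-4],"rot": [0,0,0],"hand": 0.6},{"translation": [-3.5,0,-8],"rot": [0,0,0],"hand": 0.55},{"translation": [-3.5,0,-11],"rot": [0,0,0],"hand": 0.55},{"translation": [-3.5,0,-11],"rot": [0,0,0],"hand": 0.55}]'

```text
t: 9.77
eef_pos: [0.491, 0.2374, 0.1703]
ee_rot: [-3.137, -0.015, 0.185]
force: [1.6, 0.9, 0.5]
width: 0.0372
gripper_force: 0.0
```

```bash
python3 - <<'E'
from h import *
plan(.487,-.237,.15,-18.5)
n="side"; im,d=save(n,n+"4"); r=arm.pinpoint("cab_drawer0_handle",n); print(n,[(np.round(w(n,x["point"]),3).tolist(),round(x["p"],2)) for x in r[:2]])
E
```

```text
t 9.77 pos [0.491  0.2374 0.1703] rot [-179.72   -0.88   10.59] w 0.0372 gf 0.0 F [1.6 0.9 0.5] q6 0.94
shift [-9.14 46.57  1.67] rot [-0.5  -0.79 29.09]
side [([0.54, 0.244, 0.047], 0.87)]
```

Call:
move_arm --rows '[{"translation": [-9.1,46.6,1.5],"rot": [0,0,29],"hand": 0.55},{"translation": [-9.1,46.6,1.5],"rot": [0,0,29],"hand": 0.55},{"translation": [-9.1,46.6,1.5],"rot": [0,0,29],"hand": 0.55},{"translation": [-9.1,46.6,1.5],"rot": [0,0,29],"hand": 0.55},{"translation": [-9.1,46.6,1.5],"rot": [0,0,29],"hand": 0.55},{"translation": [-9.1,46.6,1.5],"rot": [0,0,29],"hand": 0.55},{"translation": [-9.1,46.6,1.5],"rot": [0,0,29],"hand": 0.55},{"translation": [-9.1,46.6,1.5],"rot": [0,0,29],"hand": 0.55}]'

```text
t: 10.53
eef_pos: [0.4836, -0.1001, 0.1513]
ee_rot: [-3.14, -0.003, -0.323]
force: [0.8, 1.2, 0.5]
width: 0.0395
gripper_force: 0.0
```

```bash
python3 - <<'E'
from h import *
plan(.487,-.237,.15,-18.5)
E
```

```text
t 10.53 pos [ 0.4836 -0.1001  0.1513] rot [-179.89   -0.18  -18.49] w 0.0395 gf 0.0 F [0.8 1.2 0.5] q6 1.05
shift [ 4.66 12.88  0.12] rot [-0.11 -0.18  0.01]
```

Call:
move_arm --rows '[{"translation": [4.7,12.9,0],"rot": [0,0,0],"hand": 0.55},{"translation": [4.7,12.9,0],"rot": [0,0,0],"hand": 0.55},{"translation": [4.7,12.9,0],"rot": [0,0,0],"hand": 0.55},{"translation": [4.7,12.9,0],"rot": [0,0,0],"hand": 0.55},{"translation": [4.7,12.9,0],"rot": [0,0,0],"hand": 0.55},{"translation": [4.7,12.9,0],"rot": [0,0,0],"hand": 0.55}]'

```text
t: 11.03
eef_pos: [0.4873, -0.2361, 0.1508]
ee_rot: [-3.139, -0.002, -0.326]
force: [-1.7, 0.1, -0.7]
width: 0.0398
gripper_force: 0.0
```

```bash
python3 - <<'E'
from h import *
plan(.487,-.237,.072,-18.5)
E
```

```text
t 11.03 pos [ 0.4873 -0.2361  0.1508] rot [-1.7987e+02 -1.1000e-01 -1.8660e+01] w 0.0398 gf 0.0 F [-1.7  0.1 -0.7] q6 1.34
shift [-0.01  0.12  7.88] rot [-0.13 -0.11 -0.16]
```

Call:
move_arm --rows '[{"translation": [0,0.1,3],"rot": [0,0,0],"hand": 0.55},{"translation": [0,0.1,5.5],"rot": [0,0,0],"hand": 0.55},{"translation": [0,0.1,7.3],"rot": [0,0,0],"hand": 0.55},{"translation": [0,0.1,7.8],"rot": [0,0,0],"hand": 0.55},{"translation": [0,0.1,7.8],"rot": [0,0,0],"hand": 0.55},{"translation": [0,0.1,7.8],"rot": [0,0,0],"hand": 1},{"translation": [0,0.1,7.8],"rot": [0,0,0],"hand": 1},{"translation": [0,0.1,7.8],"rot": [0,0,0],"hand": 1}]' --squeeze 20

```text
t: 11.7
eef_pos: [0.4893, -0.2361, 0.0756]
ee_rot: [-3.139, -0.007, -0.322]
force: [-0.2, -0.7, 0.4]
width: 0.0249
gripper_force: 0.0
```

Call:
move_arm --rows '[{"translation": [0,0,0],"rot": [0,0,0],"hand": 1},{"translation": [0,0,0],"rot": [0,0,0],"hand": 1},{"translation": [0,0,0],"rot": [0,0,0],"hand": 1}]'

```text
t: 11.95
eef_pos: [0.4886, -0.2369, 0.0751]
ee_rot: [-3.14, -0.006, -0.323]
force: [-1.2, -4.0, 3.5]
width: 0.0118
gripper_force: 20.0
```

```bash
python3 - <<'E'
from h import *
plan(.487,-.237,.072,-18.5)
E
```

```text
t 11.95 pos [ 0.4886 -0.2369  0.0751] rot [-179.89   -0.33  -18.49] w 0.0118 gf 19.997576773166656 F [-1.2 -4.   3.5] q6 1.34
shift [-0.15  0.06  0.31] rot [-0.11 -0.33  0.01]
```

Call:
move_arm --rows '[{"translation": [0,0,0.2],"rot": [0,0,6],"hand": 1},{"translation": [0,0,0.2],"rot": [0,0,12],"hand": 1},{"translation": [0,0,0.2],"rot": [0,0,18],"hand": 1},{"translation": [0,0,0.2],"rot": [0,0,24],"hand": 1},{"translation": [0,0,0.2],"rot": [0,0,30],"hand": 1},{"translation": [0,0,0.2],"rot": [0,0,36],"hand": 1},{"translation": [0,0,0.2],"rot": [0,0,42],"hand": 1},{"translation": [0,0,0.2],"rot": [0,0,48],"hand": 1}]'

```text
t: 12.62
eef_pos: [0.4877, -0.2383, 0.0744]
ee_rot: [-3.138, -0.004, -1.165]
force: [-8.5, -10.7, 16.5]
width: 0.0116
gripper_force: 20.0
```

```bash
python3 - <<'E'
from h import *
plan(.487,-.237,.072,-78.5)
E
```

```text
t 12.62 pos [ 0.4877 -0.2383  0.0744] rot [-179.8    -0.2   -66.75] w 0.0116 gf 20.034360140562057 F [ -8.5 -10.7  16.5] q6 0.5
shift [-0.15  0.01  0.24] rot [-0.22 -0.18 11.75]
```

Call:
move_arm --rows '[{"translation": [-0.1,0,-0.1],"rot": [0,0,5],"hand": 1},{"translation": [-0.1,0,-0.1],"rot": [0,0,10],"hand": 1},{"translation": [-0.1,0,-0.1],"rot": [0,0,11.8],"hand": 1},{"translation": [-0.1,0,-0.1],"rot": [0,0,11.8],"hand": 1},{"translation": [-0.1,0,-0.1],"rot": [0,0,11.8],"hand": 1}]'

```text
t: 13.03
eef_pos: [0.4871, -0.2381, 0.0745]
ee_rot: [-3.138, -0.003, -1.367]
force: [-5.4, -17.3, 6.0]
width: 0.012
gripper_force: 20.0
```

Call:
move_arm --rows '[{"translation": [0,0,0],"rot": [0,0,0],"hand": 0.66},{"translation": [0,0,0],"rot": [0,0,0],"hand": 0.66},{"translation": [0,0,0],"rot": [0,0,0],"hand": 0.66},{"translation": [0,0,-3],"rot": [0,0,0],"hand": 0.66},{"translation": [0,0,-7],"rot": [0,0,0],"hand": 0.66},{"translation": [-5,0,-8],"rot": [0,0,0],"hand": 0.66},{"translation": [-9,0,-8],"rot": [0,0,0],"hand": 0.66}]'

```text
t: 13.62
eef_pos: [0.4729, -0.1547, 0.1558]
ee_rot: [-3.131, -0.001, -1.37]
force: [1.1, 1.4, -0.0]
width: 0.0295
gripper_force: 0.0
```

```bash
python3 - <<'E'
from h import *
plan(.5575,-.2226,.16,11.5)
for n in("side","top"):
    im,d=save(n,n+"5"); r=arm.pinpoint("shackle_grip",n); print(n,[(np.round(w(n,x["point"]),3).tolist(),round(x["p"],2)) for x in r[:2]])
a,b=[cv2.resize(cv2.imread(f"pics/{n}5.png")[s],(400,400),interpolation=cv2.INTER_CUBIC) for n,s in(("top",np.s_[180:280,315:415]),("side",np.s_[225:325,245:345]))]
cv2.imwrite("pics/c5.png",np.hstack([a,b]))
E
```

```text
t 13.62 pos [ 0.4729 -0.1547  0.1558] rot [-1.7938e+02 -8.0000e-02 -7.8490e+01] w 0.0295 gf 0.0 F [ 1.1  1.4 -0. ] q6 0.12
shift [ 8.34 -6.95 -0.34] rot [ -0.43  -0.55 -89.99]
side [([0.557, -0.225, 0.09], 0.58)]
top [([0.553, -0.222, 0.092], 0.44)]
```

View pics/c5.png

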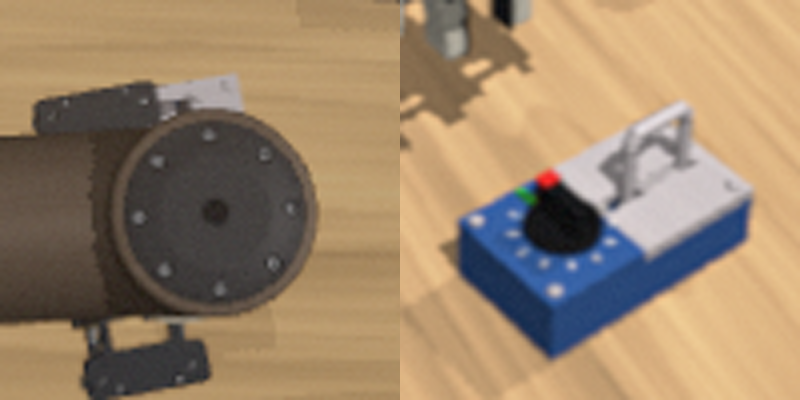

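The side crop shows the red pointer end at about (548,180), directly against the green mark at (525,195), so the dial has clicked in. The shackle is clear and upright at (660,145).

Call:
move_arm --rows '[{"translation": [2,-2,-0.4],"rot": [0,0,-7],"hand": 0.5},{"translation": [5,-4,-0.4],"rot": [0,0,-14],"hand": 0.5},{"translation": [8.3,-6.9,-0.4],"rot": [0,0,-21],"hand": 0.5},{"translation": [8.3,-6.9,-0.4],"rot": [0,0,-28],"hand": 0.5},{"translation": [8.3,-6.9,-0.4],"rot": [0,0,-35],"hand": 0.5},{"translation": [8.3,-6.9,-0.4],"rot": [0,0,-42],"hand": 0.5},{"translation": [8.3,-6.9,-0.4],"rot": [0,0,-49],"hand": 0.5},{"translation": [8.3,-6.9,-0.4],"rot": [0,0,-56],"hand": 0.5}]'

```text
t: 14.48
eef_pos: [0.5551, -0.223, 0.1563]
ee_rot: [-3.139, -0.003, -0.385]
force: [-0.1, -0.3, -0.0]
width: 0.0439
gripper_force: 0.0
```

Call:
move_arm --rows '[{"translation": [0,0,0],"rot": [0,0,-7],"hand": 0.5},{"translation": [0,0,0],"rot": [0,0,-14],"hand": 0.5},{"translation": [0,0,0],"rot": [0,0,-21],"hand": 0.5},{"translation": [0,0,0],"rot": [0,0,-28],"hand": 0.5},{"translation": [0,0,0],"rot": [0,0,-34],"hand": 0.5},{"translation": [0,0,0],"rot": [0,0,-34],"hand": 0.5},{"translation": [0,0,0],"rot": [0,0,-34],"hand": 0.5}]'

```text
t: 15.07
eef_pos: [0.555, -0.2226, 0.1567]
ee_rot: [-3.141, -0.004, 0.2]
force: [-0.0, 0.3, 0.1]
width: 0.0435
gripper_force: 0.0
```

```bash
python3 - <<'E'
from h import *
plan(.5572,-.2228,.09,11.3)
n="side";z=np.load("pics/side5.npz");d=z["d"];P=cloud(n,d);X,Y,Z=P[...,0],P[...,1],P[...,2]
m=(d>0)&(np.hypot(X-.487,Y+.237)<.035)&(Z>.066)&(Z<.08); print(m.sum(),cv2.minAreaRect(P[m][:,:2].astype(np.float32)))
E
```

```text
t 15.07 pos [ 0.555  -0.2226  0.1567] rot [-179.99   -0.25   11.44] w 0.0435 gf 0.0 F [-0.   0.3  0.1] q6 1.83
shift [0.18 0.06 6.67] rot [-0.01 -0.25  0.14]
103 ((0.48843732476234436, -0.2388480007648468), (0.014698860235512257, 0.040294498205184937), 10.347594261169434)
```

Call:
move_arm --rows '[{"translation": [0.2,0,2.5],"rot": [0,0,0],"hand": 0.5},{"translation": [0.2,0,5],"rot": [0,0,0],"hand": 0.5},{"translation": [0.2,0,6.6],"rot": [0,0,0],"hand": 0.5},{"translation": [0.2,0,6.8],"rot": [0,0,0],"hand": 0.5},{"translation": [0.2,0,6.8],"rot": [0,0,0],"hand": 0.5},{"translation": [0.2,0,6.8],"rot": [0,0,0],"hand": 1},{"translation": [0.2,0,6.8],"rot": [0,0,0],"hand": 1},{"translation": [0.2,0,6.8],"rot": [0,0,0],"hand": 1}]' --squeeze 40

```text
t: 15.73
eef_pos: [0.5583, -0.2216, 0.0907]
ee_rot: [3.141, -0.007, 0.204]
force: [-0.7, 0.5, 0.3]
width: 0.0291
gripper_force: 0.0
```

Call:
move_arm --rows '[{"translation": [0,0,0],"rot": [0,0,0],"hand": 1},{"translation": [0,0,0],"rot": [0,0,0],"hand": 1},{"translation": [0,0,0],"rot": [0,0,0],"hand": 1},{"translation": [0,0,0],"rot": [0,0,0],"hand": 1}]'

```text
t: 16.07
eef_pos: [0.5577, -0.2214, 0.0898]
ee_rot: [3.141, -0.006, 0.204]
force: [0.7, 0.2, 3.1]
width: 0.0088
gripper_force: 40.0
```

Call:
move_arm --rows '[{"translation": [0,0,-0.7],"rot": [0,0,0],"hand": 1},{"translation": [0,0,-1.4],"rot": [0,0,0],"hand": 1},{"translation": [0,0,-2.2],"rot": [0,0,0],"hand": 1},{"translation": [0,0,-3],"rot": [0,0,0],"hand": 1},{"translation": [0,0,-4],"rot": [0,0,0],"hand": 1},{"translation": [0,0,-5],"rot": [0,0,0],"hand": 1},{"translation": [0,0,-6],"rot": [0,0,0],"hand": 1},{"translation": [0,0,-6],"rot": [0,0,0],"hand": 1}]'

```text
t: 16.73
eef_pos: [0.5585, -0.2218, 0.1523]
ee_rot: [3.14, -0.009, 0.205]
force: [1.1, -1.4, -1.0]
width: 0.0087
gripper_force: 40.0
```

Call:
move_arm --rows '[{"translation": [0,0,-3],"rot": [0,0,0],"hand": 1},{"translation": [0,0,-7],"rot": [0,0,0],"hand": 1},{"translation": [0,0,-11],"rot": [0,0,0],"hand": 1},{"translation": [0,0,-15],"rot": [0,0,0],"hand": 1},{"translation": [0,0,-15],"rot": [0,0,0],"hand": 1},{"translation": [0,0,-15],"rot": [0,0,0],"hand": 1}]'

```text
t: 17.23
eef_pos: [0.5574, -0.2218, 0.3023]
ee_rot: [3.14, -0.011, 0.204]
force: [-0.4, 0.6, -3.0]
width: 0.0088
gripper_force: 40.0
```

```bash
python3 - <<'E'
from h import *
plan(.616,.2545,.26,-79.5)
for n in("side",):
    im,d=save(n,n+"6"); r=arm.pinpoint("shackle_grip",n); print(n,[(np.round(w(n,x["point"]),3).tolist(),round(x["p"],2)) for x in r[:2]])
b=cv2.resize(cv2.imread("pics/side6.png")[150:330,220:380],(533,600),interpolation=cv2.INTER_CUBIC); cv2.imwrite("pics/c6.png",b)
E
```

```text
t 17.23 pos [ 0.5574 -0.2218  0.3023] rot [179.9   -0.61  11.69] w 0.0088 gf 39.99216377735138 F [-0.4  0.6 -3. ] q6 1.83
shift [ 15.34 -45.46   4.31] rot [-0.41 -0.56 91.19]
side [([0.555, -0.225, 0.301], 0.75)]
```

View pics/c6.png

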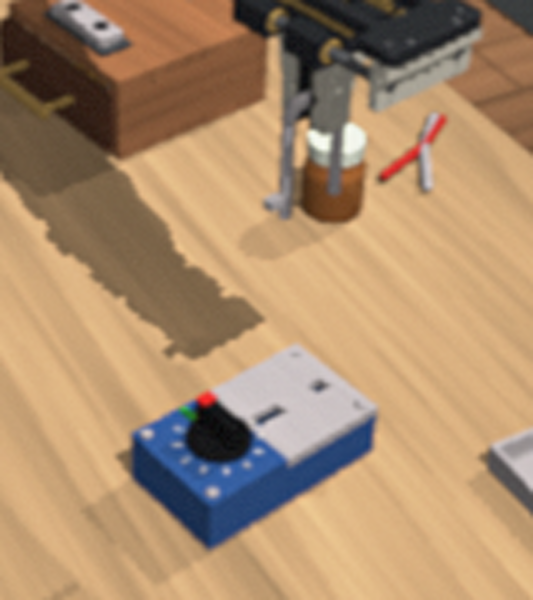

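The shackle is out of the lock, hanging upright between the fingers (legs at about (285,150) and (335,140)); the pointer is still at the mark. Moving over the hasp.

Call:
move_arm --rows '[{"translation": [1,-3,0],"rot": [0,0,7],"hand": 1},{"translation": [2.3,-7,0],"rot": [0,0,14],"hand": 1},{"translation": [3.7,-11,0],"rot": [0,0,21],"hand": 1},{"translation": [5,-15,0],"rot": [0,0,28],"hand": 1},{"translation": [6.3,-19,0],"rot": [0,0,35],"hand": 1},{"translation": [7.7,-23,0],"rot": [0,0,42],"hand": 1},{"translation": [9,-27,0],"rot": [0,0,49],"hand": 1},{"translation": [10.3,-31,0],"rot": [0,0,56],"hand": 1}]'

```text
t: 18.0
eef_pos: [0.5913, 0.0836, 0.2978]
ee_rot: [-3.14, -0.002, -0.744]
force: [0.7, -0.3, -0.7]
width: 0.0085
gripper_force: 40.0
```

```bash
python3 - <<'E'
from h import *
plan(.616,.2540,.26,-79.5)
E
```

```text
t 18.0 pos [0.5913 0.0836 0.2978] rot [-1.7993e+02 -9.0000e-02 -4.2600e+01] w 0.0085 gf 39.98605191707611 F [ 0.7 -0.3 -0.7] q6 0.36
shift [ -9.72 -14.21   3.78] rot [-0.1  -0.07 36.9 ]
```

Call:
move_arm --rows '[{"translation": [-2,-3,0.5],"rot": [0,0,7],"hand": 1},{"translation": [-4,-6,1],"rot": [0,0,14],"hand": 1},{"translation": [-6,-9,2],"rot": [0,0,21],"hand": 1},{"translation": [-8,-12,3],"rot": [0,0,28],"hand": 1},{"translation": [-9.7,-14.2,3.8],"rot": [0,0,34],"hand": 1},{"translation": [-9.7,-14.2,3.8],"rot": [0,0,36.9],"hand": 1},{"translation": [-9.7,-14.2,3.8],"rot": [0,0,36.9],"hand": 1},{"translation": [-9.7,-14.2,3.8],"rot": [0,0,36.9],"hand": 1}]'

```text
t: 18.67
eef_pos: [0.6154, 0.252, 0.2601]
ee_rot: [-3.139, -0.002, -1.379]
force: [0.3, -0.8, -0.9]
width: 0.0087
gripper_force: 40.0
```

```bash
python3 - <<'E'
from h import *
plan(.616,.2540,.222,-79.5)
E
```

```text
t 18.67 pos [0.6154 0.252  0.2601] rot [-1.7988e+02 -9.0000e-02 -7.9010e+01] w 0.0087 gf 39.99237656593323 F [ 0.3 -0.8 -0.9] q6 -0.49
shift [-0.19 -0.09  3.81] rot [-0.12 -0.09  0.49]
```

Call:
move_arm --rows '[{"translation": [-0.2,-0.1,1.3],"rot": [0,0,0.5],"hand": 1},{"translation": [-0.2,-0.1,2.6],"rot": [0,0,0.5],"hand": 1},{"translation": [-0.2,-0.1,3.8],"rot": [0,0,0.5],"hand": 1},{"translation": [-0.2,-0.1,3.8],"rot": [0,0,0.5],"hand": 1},{"translation": [-0.2,-0.1,3.8],"rot": [0,0,0.5],"hand": 1},{"translation": [-0.2,-0.1,3.8],"rot": [0,0,0.5],"hand": 1}]'

```text
t: 19.17
eef_pos: [0.6173, 0.254, 0.2248]
ee_rot: [-3.136, -0.0, -1.39]
force: [-0.8, 0.6, -0.6]
width: 0.0088
gripper_force: 40.0
```

```bash
python3 - <<'E'
from h import *
plan(.616,.2540,.222,-79.5)
n="side"; im,d=save(n,n+"7")
for l in ["shackle","shackle_grip","hasp","cab_drawer0_handle","jar","charcoal","third_hand"]:
    r=arm.pinpoint(l,n); print(l,[(np.round(w(n,x["point"]),3).tolist(),round(x["p"],2)) for x in r[:1]])
b=cv2.resize(im[60:240,150:330,::-1],(600,600),interpolation=cv2.INTER_CUBIC); cv2.imwrite("pics/c7.png",b)
E
```

```text
t 19.17 pos [0.6173 0.254  0.2248] rot [-179.65   -0.    -79.64] w 0.0088 gf 39.992161989212036 F [-0.8  0.6 -0.6] q6 -0.5
shift [-0.02  0.13  0.28] rot [-0.35 -0.   -0.14]
shackle [([0.617, 0.255, 0.138], 0.66)]
shackle_grip [([0.618, 0.254, 0.225], 0.59)]
hasp [([0.614, 0.256, 0.1], 0.89)]
cab_drawer0_handle [([0.538, 0.243, 0.043], 0.58)]
jar [([0.74, 0.013, 0.001], 0.87)]
charcoal [([0.49, -0.457, 0.007], 0.57)]
third_hand [([0.479, 0.484, 0.003], 0.63)]
```

View pics/c7.png

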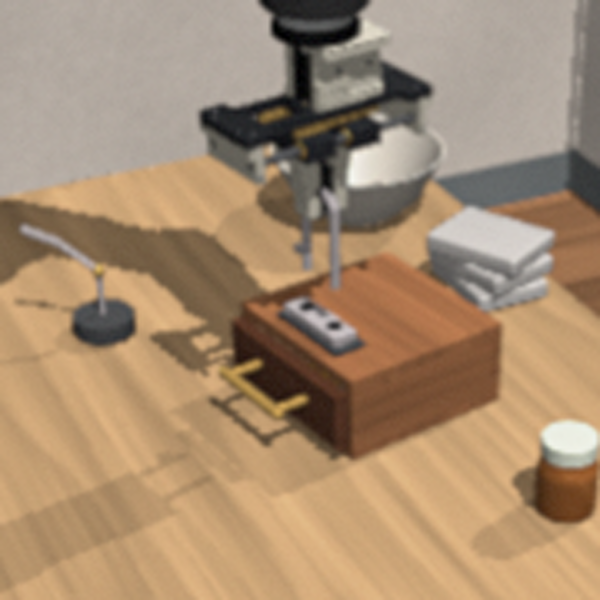

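The crop shows the drawer shut. The shackle hangs upright, its feet at about (305,265) and (335,285), above the hasp at (320,325). The measured centre offset is about 3 mm and the height about 38 mm, and the bystanders have not moved. Handing in after a short settle.

Call:
move_arm --rows '[{"translation": [0,0,0],"rot": [0,0,0],"hand": 1},{"translation": [0,0,0],"rot": [0,0,0],"hand": 1},{"translation": [0,0,0],"rot": [0,0,0],"hand": 1},{"translation": [0,0,0],"rot": [0,0,0],"hand": 1}]'

```text
t: 19.9
eef_pos: [0.6169, 0.2545, 0.2241]
ee_rot: [-3.136, -0.0, -1.39]
force: [-0.4, -0.0, -1.6]
width: 0.0086
gripper_force: 40.0
```

```bash
python3 -c "
from station import arm
print(arm.job_done())"
```

```text
the job is handed in; nothing more can be done
None
```

I handed the job in at about 20 s: the tin is in the shut drawer, the dial is at the green mark, and the shackle is held still and upright about 4 cm above the hasp; `job_done()` returned no verdict.

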